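# Take the telescopic ware brush from its drawer, locked at full length

## Task

Pull the tool drawer of the small cabinet right out to its stop. The telescopic brush lies in it in two slotted rests, its head trapped behind one of them: squeeze in the push button on the side of its handle and draw the handle away from the head, past the first stop to the second and last one, then let the button spring out so that the tube is locked. Finish holding the brush by its handle, at full length and about level, a hand's breadth or more above the drawer, which stays open, and leave the plates, the can and the clay where they are.

Things in the scene. Friction and masses are not known exactly. Their poses are not given: they have to be found in the camera images.
- cabinet: Fixed low cabinet of pale wood on the bench, 250 mm deep (x), 660 wide (y), 115 high, with one drawer across its whole front. Origin: centre of its underside on the bench; its x axis points away from the robot into the cabinet, its y axis to the left along the front, z up. It stands turned by up to 0.12 rad either way. A fixed wooden tool tray, 26 mm high, sits at the back of its top
- cabinet_drawer0 (a joint): How far the drawer is pulled out, in m along the cabinet's -x axis: 0 shut, 0.1736 at its stop. It slides with about 1 N of friction and stays where it is left. Its front panel is 15 mm thick and reaches up to 104 mm above the bench; its side walls to 93 mm, its inner floor is 22 mm above the bench. At its stop 167 mm lie open between the inside of its front panel and the cabinet
- cabinet_drawer0_handle (a point): Middle of the drawer's steel bar handle, 77 mm above the bench and 38 mm below the cabinet's top. The bar is 11 mm thick and 120 mm long along the cabinet's y axis, and stands 35 mm off the front, held by a thin post near each end; open the fingers only to about 26 mm to fit one between bar and front
- brush: Telescopic brush lying in the drawer along the cabinet's y axis, head to the right (-y), hidden in it at first; pose of its handle. Origin: on the tube's axis at the push button, 68 mm above the bench; y axis along the handle away from the head, z up (bristles down), x to the button's side. Black handle 28 mm wide (x), 30 high, y = -18 to 205 mm; grey collar 34 x 36 mm at y = -40 to -18
- rest_tube (a point): Rest at the head end, fixed in the drawer: plywood board 10 mm thick, 74 mm across the brush (x), slotted open at the top, its top 9 mm above the brush's axis. This point: its middle, on the axis. It stands round the bare 18 mm tube between collar and head; the head's 34 mm wide ferrule, at first some 7 mm from it, cannot pass it and is held when the handle is drawn away
- rest_handle (a point): The other rest, alike, round the handle with 2.5 mm of room each side, fixed in the drawer. This point: its middle, on the axis. At first it is 185 mm from the button, towards the handle's end; with the handle drawn to the second stop about 48 mm. Fingers must go down clear of it; the brush can be lifted straight up out of both rests
- brush_tube (a joint): How far the brush's tube is drawn out of the handle, in m: 0 pushed together (locked at the start), first stop 0.065, second and last stop 0.130. A pin on the button drops into a notch at each of the three, with 1.5 mm of play; with the button in, the tube slides (about 1.2 N) and passes the first stop. If the button is let go between stops, the pin rides along and drops in at the next one
- brush_button (a joint): How far the push button is pressed in, in m: 0 out (tube locked when at a stop), 0.005 fully in and flush with the handle; it frees the tube beyond 0.003. A spring returns it; fully in takes 6 N. A pinch across the handle at the button presses it. Tube and head weigh about 70 g, the handle 130 to 200 g; drawn out, the whole balances near the button
- button_face (a point): Centre of the round face of the push button, 18 mm across, on the far side (+x of the brush) of the handle, standing 5 mm out of it at the start, at the handle's y = 0 and on the height of its axis. Pushed together, the wooden head (104 mm long, 44 wide) begins 93 mm from the button, and its bristles end 33 mm below the axis
- plate_stack: Bystander: stack of five pale unglazed plates, 170 mm across, 60 mm high, on the bench at the left. Origin: centre of its underside
- spray_can: Bystander: white can with a cap, 54 mm across, 170 mm high, on the bench left of the cabinet. Origin: centre of its underside
- clay_block: Bystander: wrapped block of clay, 150 x 200 x 120 mm, 5 kg, on the bench right of the cabinet. Origin: centre of its underside

How it is judged:
On the way, in this order (a step that is already met when the one before it is completed fails the run):
1. the drawer is pulled out to its stop (value of joint cabinet_drawer0 above 0.167 m), for 0.2 s.
2. the telescope button is pressed in while the brush is still pushed together (value of joint brush_button above 0.003 m and value of joint brush_tube below 0.03 m), for 0.1 s.
3. the tube is drawn out to the second stop (value of joint brush_tube above 0.125 m), for 0.2 s.
At the end, for the whole second after the job is handed in: Tube out more than 125 mm (second stop 130), button sprung out (under 1.5 mm in); brush held still by its handle (over 2 N), level within 20 degrees, handle axis over 170 mm above the bench, not touching the cabinet; drawer still out over 145 mm (value of joint brush_tube above 0.125 m and value of joint brush_button below 0.0015 m and height (world z) of brush above 0.17 m and angle between brush's own y axis and vertical between 1.22 and 1.92 rad and contact force between the fingers and brush above 2 N and y of the grasp point in the frame of brush between -0.04 and 0.22 m and contact force between brush and cabinet below 0.1 N and linear speed of brush below 0.03 m/s and value of joint cabinet_drawer0 above 0.145 m); the arm keeps its last pose, push and grip.
It fails at once if the plates, the can or the clay block is moved by more than 30 mm (distance of any of plate_stack, spray_can, clay_block from where it was at the start of the episode above 0.03 m).
It fails at once if the can or the plates are tipped over (angle between any of spray_can, plate_stack's own z axis and vertical above 0.4 rad).
It also fails if it takes over 59 s, if anything falls off the work surface, if the arm or the gripper's body presses on something with over 40 N, if the wrist force passes 120 N, or if a joint passes its speed limit or range.

## Robot

A 6-joint arm with a two-finger parallel gripper is mounted at the origin on the work surface. World frame = base frame: x ahead of the robot, y to its left, z up, the work surface at z = 0. Lengths are in m, angles in rad, forces in N, time in s.
With the tool pointing down it reaches from about 0.3 to 0.85 m from the base axis. Payload 5.4 kg.
Tool frame: the origin (TCP) lies midway between the tips of the shut fingers; the grasp point (between the pads) lies 19 mm behind it (ctrl.grip_point_offset is the z of the grasp point in the tool frame, in m); z points along the fingers, y is the line along which they close (so a half turn about z gives the same grasp; the last joint's range is limited). The gripper opens to 85 mm and grips with 20 to 120 N. Pads are 22 mm wide; open, the fingers measure 114 mm over their backs; the gripper's body (76 mm by 85 mm) begins 54 mm behind the grasp point. The pads swing forward as they close: fully open they stand 13 mm farther back than shut.
Start: joints at [0.993, 0.158, 1.597, -0, 1.386, -0.21], TCP at [0.207, 0.537, 0.231] pointing down, gripper open.
Joint ranges: [-2.91, 2.91], [-0.94, 2.29], [0.18, 2.7], [-1.29, 4.43], [0.17, 2.64], [-3, 3]. Speed limits (rad/s): [2.57, 2.57, 3.14, 3.14, 3.14, 3.14].

## Interface

Orientations are given as a unit quaternion [x, y, z, w].
In Python, from station import status, capture, ctrl gives the robot as it stands. The module is installed in compiled form; this text tells all that it offers.
- The arm moves only by the tool servo_tool, never from a script. Its argument "targets" is a list that holds one entry, the list of rows, each a list of 5 numbers: the shift along the world's x, y, z in cm, then the turn about the world's z in degrees, then the opening, from -1 (shut) to 1 (fully open). A call has 1 to 20 rows; each row shifts and turns the commanded pose from where the row before left it; what a row does not reach is not made up. A row lasts 1/12 s, in which the tool goes at most 41.7 mm and 7.16 degrees, less where a joint would pass 70% of its speed; a pose out of reach is approached as far as the arm can. A call with a gripper value outside its range is refused whole. The fingers move at their own pace and stop on an object; the grip force is fixed at half the most. Time passes only in rows, so rows that do not move let the fingers close. It gives the time, the measured TCP pose, the force, the opening and the grip force at its end, in the units of the state.
- status.observe(): the state, without advancing time (a new reading comes with each control period).
- capture(name): name is "scene" or "top" or "wrist"; returns a dict with "image" (420x560x3 uint8, red, green, blue), "fx", "fy", "cx", "cy" (pixels), "position" and "orientation" of the camera in the world. Camera axes: x right, y down, z forward; pixel columns grow to the right and rows downward; lengths in m; the calibration is good to about 2 mm. The wrist camera is an equidistant fisheye: a pixel r from the principal point sees the ray r / f radians off the axis. A picture is of the moment at which its call begins. There is no depth.
- ctrl.close_job(): hands the job in; it is judged then, once.
The state is a dict: "t": time; "q": joint angles; "qvel": joint speeds; "joint_efforts": joint torques, N m; "ee_pos": TCP position; "tcp_rot": TCP orientation; "contact_force": force on the tool from outside, world axes, zero at the start; "wrist_torque": the same for the moment, N m; "opening": finger opening in m; "grip_force": force on a finger pad.
Only numpy, scipy, OpenCV 4.12 (cv2) and the standard library are available. Lean on these libraries where they do the work, as an engineer would, in place of code of your own. Each camera call takes 0.05 s, during which the arm holds its last target. There are 200 camera calls.

## Working session

There is one attempt and no reset: what is moved stays moved. The work goes in short steps, Python scripts to look and compute and a tool call to move; the robot and the scene stay as the last step left them, time stands still between calls to the robot, and variables do not carry over. Pictures are saved under pics/ and viewed, at most 10 in all, crops included, and the job is handed in when it is done.

Besides the shell and the picture viewer there is one more tool, called after "Emit:" by a JSON object that holds its "name" and its "arguments", one argument or row to a line. servo_tool: Moves the arm, as the interface text tells. Its arguments: {"type":"object","properties":{"targets":{"type":"array","items":{"type":"array","items":{"type":"array","items":{"type":"number"}}}}},"required":["targets"]}

```bash
mkdir -p pics; cat > h.py <<'E'
import numpy as np, cv2, pickle
from scipy.spatial.transform import Rotation as R
from station import status, capture, ctrl
def snap(cam,name):
    c=capture(cam); cv2.imwrite(f'pics/{name}.png',c['image'][:,:,::-1]); pickle.dump(c,open(f'pics/{name}.pkl','wb')); return c
def load(name): return pickle.load(open(f'pics/{name}.pkl','rb'))
def ray(c,u,v,fish=False):
    a=np.array([(u-c['cx'])/c['fx'],(v-c['cy'])/c['fy'],1.0])
    if fish:
        t=np.hypot(a[0],a[1]); d=a[:2]/max(t,1e-9)*np.sin(t); a=np.array([d[0],d[1],np.cos(t)])
    return R.from_quat(c['orientation']).apply(a)
def onz(c,u,v,z,fish=False):
    d=ray(c,u,v,fish); p=np.array(c['position']); return p+d*(z-p[2])/d[2]
E
python3 - <<'E'
from h import *
a=snap('scene','s0');b=snap('top','t0')
print(a['position'],a['orientation'],b['position'],b['orientation'],b['fx'])
print(status.observe(), ctrl.grip_point_offset)
E
```

```text
[ 1.09374057 -0.51323176  1.21208144] [ 0.89526821  0.35635412 -0.09945722 -0.24822336] [ 0.49032666 -0.00579353  1.80771632] [ 0.7177374  -0.69515763  0.03352642 -0.02201996] 442.1033556385086
{'t': 0.1, 'q': array([ 9.92887194e-01,  1.59034609e-01,  1.59812326e+00,  1.18236079e-05,
        1.38620546e+00, -2.10101584e-01]), 'qvel': array([ 0.00181585,  0.00024454, -0.00339178,  0.00155494, -0.00060562,
       -0.00110059]), 'joint_efforts': array([ 5.94339213e-05, -3.96989286e+01, -3.32338285e+01, -2.13681847e-04,
        4.18240292e-03,  3.93740635e-06]), 'ee_pos': array([0.2064623 , 0.53606404, 0.23037957]), 'tcp_rot': array([ 1.82869903e-01,  9.83136722e-01, -8.15274292e-04, -3.45238590e-04]), 'contact_force': array([ 0.6881454 , -0.12084224, -0.26666305]), 'wrist_torque': array([-0.01405466, -0.02402221, -0.0280763 ]), 'grip_force': 0.0, 'opening': 0.08528597441837914} -0.0187
```

View pics/t0.png

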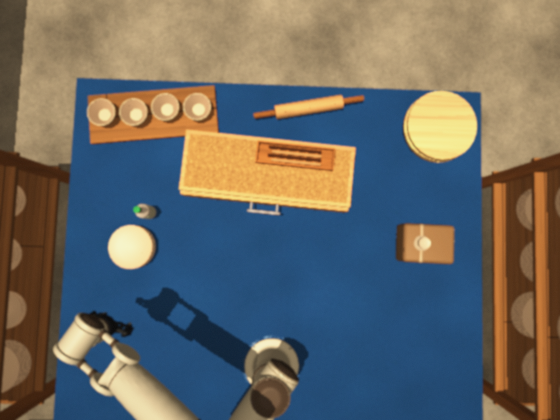

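View pics/s0.png

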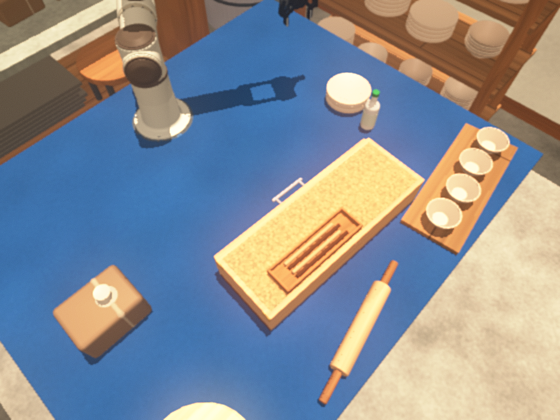

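The top view shows the cabinet with its top's corners near (188,131), (355,147), (350,207) and (181,191). The handle bar is at about (264,210), and the can (144,211) and plates (132,246) are to the left. In the scene view the handle is at about (289,190).

```bash
python3 - <<'E'
from h import *
t=load('t0');s=load('s0')
# top-face: colour mask yellow/orange in region
im=cv2.cvtColor(t['image'],cv2.COLOR_RGB2HSV)
roi=im[115:225,170:365]
print(im[180,210],im[196,250],im[209,264],im[230,264])
m=cv2.inRange(roi,(8,60,120),(30,255,255)); m=cv2.morphologyEx(m,cv2.MORPH_OPEN,np.ones((9,9)))
cs=max(cv2.findContours(m,0,2)[0],key=cv2.contourArea)
q=cv2.boxPoints(cv2.minAreaRect(cs))+[170,115]
print(q,np.array([onz(t,*p,0.115) for p in q]).round(3))
# handle pixels: low-saturation grey
for r in range(198,218): print(r,[tuple(t['image'][r,c]) if 0 else int(im[r,c,1]) for c in range(244,286,2)])
for u,v in [(248,208),(280,212)]: print(onz(t,u,v,.077).round(3))
for n,(u,v) in dict(can=(144,211),plate=(132,246),clay=(426,244)).items(): print(n,onz(t,u,v,.1).round(3))
# scene: edge of handle
h2=cv2.cvtColor(s['image'],cv2.COLOR_RGB2HSV)
k=cv2.inRange(h2[172:206,268:312],(0,0,90),(180,110,255)); ys,xs=np.nonzero(k); 
for row in k: print(''.join('#' if x else '.' for x in row))
E
```

```text
[ 18 158 242] [ 22 128 239] [107 123 126] [105 177 121]
[[162.4224472  192.72384644]
 [171.12737274 111.47793102]
 [357.98233032 131.49810028]
 [349.27740479 212.74401855]] [[ 0.663  0.44   0.115]
 [ 0.982  0.423  0.115]
 [ 0.929 -0.307  0.115]
 [ 0.61  -0.279  0.115]]
198 [123, 126, 124, 121, 124, 132, 135, 132, 126, 133, 134, 135, 135, 129, 128, 128, 128, 128, 126, 126, 126]
199 [128, 128, 128, 124, 122, 125, 126, 125, 122, 129, 133, 133, 132, 127, 133, 135, 135, 131, 129, 128, 128]
200 [142, 145, 144, 134, 125, 129, 128, 129, 124, 124, 126, 123, 126, 125, 132, 133, 136, 130, 127, 132, 134]
201 [124, 138, 150, 126, 128, 145, 143, 144, 137, 132, 131, 128, 129, 128, 128, 130, 130, 128, 126, 135, 138]
202 [39, 33, 84, 86, 94, 134, 143, 147, 151, 145, 147, 145, 146, 139, 133, 134, 134, 134, 131, 131, 134]
203 [144, 130, 96, 41, 41, 29, 53, 70, 112, 117, 136, 151, 155, 148, 145, 148, 137, 141, 140, 137, 136]
204 [175, 173, 148, 26, 11, 133, 108, 105, 72, 53, 28, 61, 97, 111, 119, 131, 96, 122, 150, 149, 149]
205 [175, 177, 152, 25, 17, 170, 167, 166, 159, 152, 142, 121, 98, 70, 50, 30, 
[... 2188 characters left out ...]
########################.
###########################################.
########################################..##
#######################################...##
#######################################...##
###################################...##....
###################################....#....
###################################........#
###################################.......#.
#################################...........
#################################.....###...
###########################..####.....##....
###########################....###...##.....
##########################.....########.....
############################....####..#..##.
#######################.#####....###...#.##.
```

```bash
python3 - <<'E'
from h import *
t=load('t0')
hs=cv2.cvtColor(t['image'],cv2.COLOR_RGB2HSV)
P=[]
for c in range(253,274):
    r=np.arange(207,218); w=np.clip(120-hs[207:218,c,1].astype(float),0,None)
    P.append((c,(r*w).sum()/w.sum()))
P=np.array(P); k=np.polyfit(P[:,0],P[:,1],1); print('bar',k,np.abs(P[:,1]-np.polyval(k,P[:,0])).max())
E=[]
for c in [246.5,281]:
    E.append(onz(t,c,np.polyval(k,c),.080))
E=np.array(E);d=E[0]-E[1];print(E.round(4),np.linalg.norm(d),'mid',E.mean(0),'yaw deg',np.degrees(np.arctan2(-d[0],d[1])))
# front/back boundary with blue (hue)
for lo,hi,z,n in [(200,225,0.,'frontbottom'),(120,155,.115,'back')]:
    pts=[]
    for c in list(range(195,240,3))+list(range(290,345,3)):
        b=(hs[lo:hi,c,0]<60); idx=np.nonzero(b)[0] if n=='back' else np.nonzero(hs[180:hi,c,0]<60)[0]
        if len(idx)==0: continue
        v=(lo+idx[0]-.5) if n=='back' else 180+idx[-1]+.5
        pts.append(onz(t,c,v,z))
    pts=np.array(pts); kk=np.polyfit(pts[:,1],pts[:,0],1); print(n,'yaw',np.degrees(np.arctan(-kk[0])),'x at y=.05',np.polyval(kk,.05),np.abs(pts[:,0]-np.polyval(kk,pts[:,1])).max())
E
```

```text
bar [1.08182317e-01 1.83101681e+02] 0.08920010618192009
[[ 0.6108  0.1186  0.08  ]
 [ 0.6005 -0.0168  0.08  ]] 0.13576867579104157 mid [0.60562487 0.05086238 0.08      ] yaw deg -4.330757785140764
frontbottom yaw -4.056655658396495 x at y=.05 0.6431553802953801 0.0023821076213267345
back yaw -7.802015648922301 x at y=.05 0.9058962792380028 0.023732385720464544
```

Emit:
{"name": "servo_tool", "arguments": {
  "targets": [
    [[2.5,-3,0,-4.6,-0.39],[2.5,-3,0,-4.6,-0.39],[2.5,-3,0,-4.6,-0.39],[2.5,-3,0,-4.6,-0.39],[2.5,-3,0,-4.6,-0.39],[2.5,-3,0,-4.6,-0.39],[2.5,-3,0,-4.6,-0.39],[2.5,-3,0,-4.6,-0.39],[2.5,-3,0,-4.6,-0.39],[2.5,-3,0,-4.6,-0.39],[2.5,-3,0,-4.6,-0.39],[2.5,-3,0,-4.6,-0.39],[2.5,-3,0,-4.6,-0.39],[2.5,-3,0,-4.6,-0.39],[2.5,-3,0,-4.6,-0.39],[2.4,-3.5,0,-4.1,-0.39],[0,0,0,0,-0.39],[0,0,0,0,-0.39]]
  ]
}}

```text
t: 1.6
ee_pos: [0.6057, 0.0503, 0.2303]
tcp_rot: [0.733, 0.68, -0.0, -0.001]
contact_force: [-0.6, 0.1, -0.6]
opening: 0.0261
grip_force: 0.0
```

```bash
python3 - <<'E'
from h import *
o=status.observe(); y=R.from_quat(o['tcp_rot']).as_matrix()[:,1]
print(o['t'],o['ee_pos'],o['opening'],np.degrees(np.arctan2(y[1],y[0])),o['q'].round(2))
c=snap('wrist','w1'); print(c['position'],c['fx'])
E
```

```text
1.6 [0.60569054 0.05030988 0.23030382] 0.026079954232513986 -4.342010661835046 [-0.12  0.24  1.5   0.    1.4  -0.04]
[0.61258661 0.13265075 0.37293713] 325.19226210127806
```

View pics/w1.png

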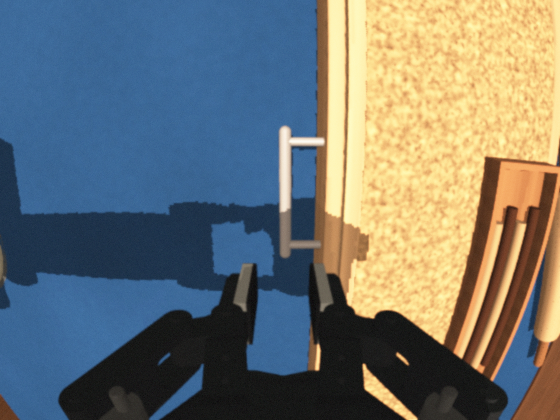

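The wrist view shows the bar running vertically from (285,128) to (286,256), with its posts going right to the front edge at x≈320.

```bash
python3 - <<'E'
from h import *
c=load('w1'); g=c['image'].astype(int); 
m=((g.min(2)>110)&(np.ptp(g,axis=2)<60))[120:262,275:300]
ys,xs=np.nonzero(m); print(ys.min()+120,ys.max()+120)
for r in (130,150,170,190,220,250):
    x=np.nonzero(m[r-120])[0]; 
    if len(x): u=275+x.mean(); print(r,u,len(x),onz(c,u,r,.080,True).round(4))
for u,v in [(285.5,126.5),(285.5,257.5)]: print(onz(c,u,v,.08,True).round(4))
E
```

```text
125 255
130 284.5 12 [0.6119 0.1099 0.08  ]
150 284.5 12 [0.6106 0.0917 0.08  ]
170 284.5 12 [0.6092 0.0732 0.08  ]
190 284.5 12 [0.6078 0.0542 0.08  ]
220 284.6666666666667 3 [0.6057 0.0245 0.08  ]
250 284.0 1 [ 0.6027 -0.0072  0.08  ]
[0.6131 0.113  0.08  ]
[ 0.6036 -0.0157  0.08  ]
```

Emit:
{"name": "servo_tool", "arguments": {
  "targets": [
    [[0.2,0,-3,0,-0.39],[0,0,-3,0,-0.39],[0,0,-3,0,-0.39],[0,0,-2,0,-0.39],[0,0,-2,0,-0.39],[0,0,-2,0,-0.39],[0,0,-1.8,0,-0.39],[0,0,0,0,-0.39],[0,0,0,0,-0.6],[0,0,0,0,-1],[0,0,0,0,-1],[0,0,0,0,-1],[0,0,0,0,-1]]
  ]
}}

```text
t: 2.73
ee_pos: [0.6076, 0.0531, 0.0643]
tcp_rot: [0.732, 0.681, 0.001, -0.0]
contact_force: [-0.4, 4.7, 0.6]
opening: 0.0088
grip_force: 58.8
```

Emit:
{"name": "servo_tool", "arguments": {
  "targets": [
    [[-0.5,0.04,0,0,-1],[-1,0.07,0,0,-1],[-1.6,0.12,0,0,-1],[-1.6,0.12,0,0,-1],[-1.6,0.12,0,0,-1],[-1.6,0.12,0,0,-1],[-1.6,0.12,0,0,-1],[-1.6,0.12,0,0,-1],[-1.6,0.12,0,0,-1],[-1.6,0.12,0,0,-1],[-1.4,0.1,0,0,-1],[-1,0.07,0,0,-1],[-0.6,0.05,0,0,-1],[-0.2,0,0,0,-1],[0,0,0,0,-1],[0,0,0,0,-1],[0,0,0,0,-1]]
  ]
}}

```text
t: 4.15
ee_pos: [0.4344, 0.0657, 0.0643]
tcp_rot: [0.733, 0.681, 0.003, 0.001]
contact_force: [6.0, 5.4, -5.8]
opening: 0.008
grip_force: 59.9
```

```bash
python3 - <<'E'
from h import *
o=status.observe(); print(o['ee_pos'],o['contact_force'],np.linalg.norm(o['ee_pos'][:2]-[.6076,.0531]))
snap('top','t1')
cv2.imwrite('pics/t1c.png',cv2.resize(load('t1')['image'][110:290,150:380,::-1],None,fx=3,fy=3,interpolation=cv2.INTER_CUBIC))
E
```

```text
[0.43444177 0.06572388 0.06427238] [ 5.99127351  5.42820797 -5.84557334] 0.17361778670311895
```

View pics/t1c.png

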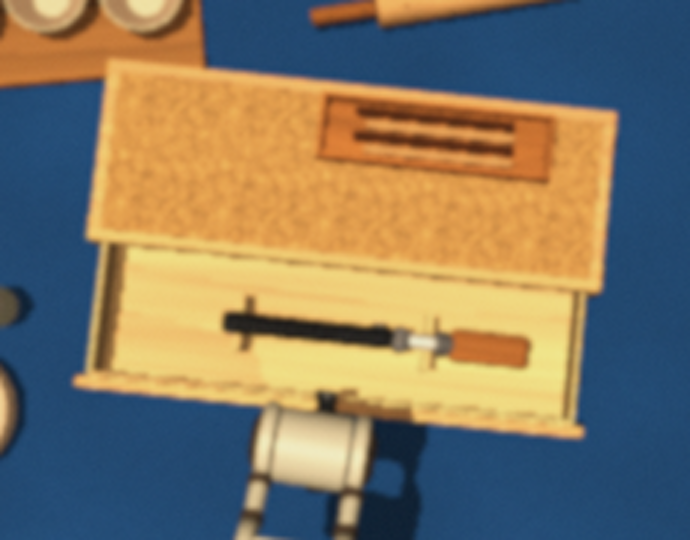

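Emit:
{"name": "servo_tool", "arguments": {
  "targets": [
    [[0.1,0,0,0,-0.6],[0,0,0,0,-0.39],[0,0,0,0,-0.39],[0,0,0,0,-0.39],[0,0,1,0,-0.39],[0,0,2,0,-0.39],[0,0,3,0,-0.39],[0,0,3,0,-0.39],[0,0,3,0,-0.39],[0,0,3,0,0.41],[0,0,3,0,0.41],[2,0,0,0,0.41],[3,0,0,0,0.41],[0,0,0,0,0.41],[0,0,0,0,0.41]]
  ]
}}

```text
t: 5.45
ee_pos: [0.4836, 0.0649, 0.2435]
tcp_rot: [0.732, 0.681, -0.0, -0.0]
contact_force: [0.6, 0.3, 0.6]
opening: 0.0607
grip_force: 0.0
```

```bash
python3 - <<'E'
from h import *
o=status.observe(); print(o['ee_pos'],o['contact_force'])
c=snap('wrist','w2'); t=load('t1')
# top view: black handle mask
g=t['image'][180:260,200:340].astype(int); m=(g.max(2)<70).astype(np.uint8)
n,l,st,_=cv2.connectedComponentsWithStats(m); print([(s[0]+200,s[1]+180,*s[2:]) for s in st[1:] if s[4]>40])
for n,(u,v) in dict(hend=(225,321),hrest=(248,322),hs=(392,337),resttube=(434,342),head=(450,344),headend=(528,350)).items():
    print(n,onz(t,150+u/3,110+v/3,.080 if n[0]=='h' and n!='head' else .07).round(4))
E
```

```text
[0.48361968 0.06487033 0.24348274] [0.57316591 0.3449037  0.59836493]
[(np.int32(225), np.int32(215), np.int32(56), np.int32(10), np.int32(263)), (np.int32(274), np.int32(250), np.int32(18), np.int32(10), np.int32(167))]
hend [0.5797 0.2013 0.08  ]
hrest [0.5794 0.1713 0.08  ]
hs [ 0.5659 -0.0166  0.08  ]
resttube [ 0.5615 -0.0719  0.07  ]
head [ 0.5596 -0.093   0.07  ]
headend [ 0.5546 -0.1945  0.08  ]
```

View pics/w2.png

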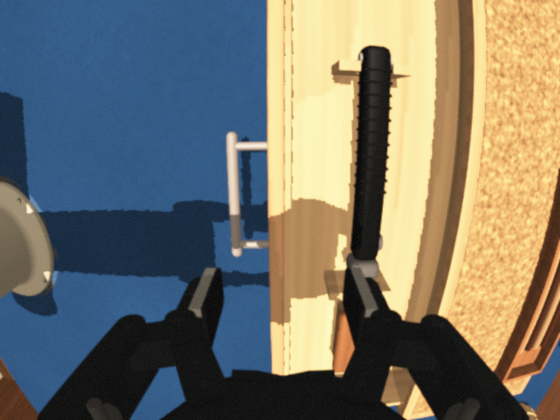

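The wrist view shows the handle from its end at (376,48) to the collar at (366,258). The handle rest crosses at (375,70), and the button is on the right side at about (380,242).

```bash
python3 - <<'E'
from h import *
c=load('w2'); g=c['image'].astype(int); m=(g.max(2)<75)
P=[]
for r in range(85,236,10):
    x=np.nonzero(m[r,345:405])[0]+345
    e0,e1=onz(c,x.min()-.5,r,.072,True),onz(c,x.max()+.5,r,.072,True)
    P.append((e0+e1)/2); print(r,x.min(),x.max(),P[-1].round(4),round(np.linalg.norm(e1-e0),4))
P=np.array(P); k=np.polyfit(P[:,1],P[:,0],1); print('yaw',np.degrees(np.arctan(-k[0])),'x(y)=',k)
for n,u,v,z in [('end',376,46,.078),('rest',375,70,.077),('collar-start',366,256,.080),('button',380,242,.068),('buttonlow',380,250,.068),('buttonhi',380,234,.068)]: print(n,onz(c,u,v,z,True).round(4))
print(g[225:275:3,366].tolist()); cv2.imwrite('pics/w2c.png',cv2.resize(c['image'][200:300,330:430,::-1],None,fx=6,fy=6,interpolation=cv2.INTER_CUBIC))
E
```

```text
85 360 389 [0.5801 0.1632 0.072 ] 0.0306
95 359 389 [0.5791 0.1533 0.072 ] 0.0317
105 358 388 [0.5777 0.1434 0.072 ] 0.0317
115 359 387 [0.5773 0.1335 0.072 ] 0.0298
125 359 387 [0.5769 0.1236 0.072 ] 0.0299
135 358 387 [0.5761 0.1136 0.072 ] 0.031
145 358 387 [0.5759 0.1036 0.072 ] 0.0312
155 357 386 [0.5747 0.0935 0.072 ] 0.0314
165 357 384 [0.5735 0.0834 0.072 ] 0.0294
175 355 384 [0.5724 0.0731 0.072 ] 0.0317
185 354 383 [0.5713 0.0627 0.072 ] 0.032
195 355 382 [0.5713 0.0521 0.072 ] 0.0301
205 354 381 [0.5704 0.0413 0.072 ] 0.0304
215 354 380 [0.5699 0.0303 0.072 ] 0.0296
225 353 379 [0.569  0.0191 0.072 ] 0.0299
235 352 379 [0.5687 0.0076 0.072 ] 0.0314
yaw -4.27672053243625 x(y)= [0.07478179 0.56750267]
end [0.5822 0.2013 0.078 ]
rest [0.5799 0.1776 0.077 ]
collar-start [ 0.5678 -0.0135  0.08  ]
button [ 0.5865 -0.004   0.068 ]
buttonlow [ 0.587  -0.0139  0.068 ]
buttonhi [0.5861 0.0056 0.068 ]
[[27, 27, 26], [31, 27, 26], [27, 27, 25], [27, 27, 26], [27, 27, 25], [28, 26, 24], [29, 25, 24], [28, 27, 24], [28, 25, 25], [26, 25, 24], [28, 25, 25], [23, 22, 19], [76, 71, 62], [123, 112, 99], [149, 137, 120], [161, 147, 130], [155, 143, 127]]
```

View pics/w2c.png

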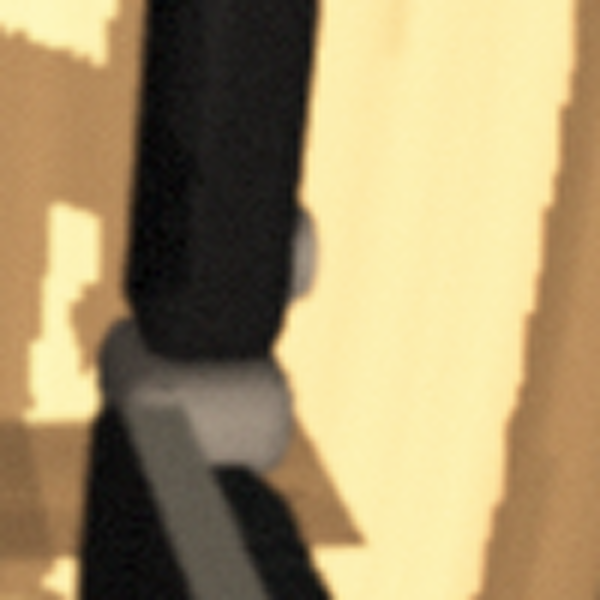

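Emit:
{"name": "servo_tool", "arguments": {
  "targets": [
    [[2,-1.7,0,0,0.41],[2.3,-1.8,0,0,0.41],[2,-1.6,0,0,0.41],[1.5,-1.2,0,0,0.41],[0.5,-0.4,0,0,0.41],[0,0,-3,0,0.41],[0,0,-3,0,0.41],[0,0,-3,0,0.41],[0,0,-3,0,0.41],[0,0,-2,0,0.41],[0,0,-2,0,0.41],[0,0,-2,0,0.41],[0,0,-1.2,0,0.41],[0,0,0,0,0.41]]
  ]
}}

```text
t: 6.67
ee_pos: [0.5633, -0.001, 0.0488]
tcp_rot: [0.732, 0.681, -0.002, -0.002]
contact_force: [-0.5, 1.0, -1.1]
opening: 0.0605
grip_force: 0.0
```

```bash
python3 - <<'E'
from h import *
o=status.observe(); print(o['ee_pos'],o['contact_force'])
c=snap('wrist','w3')
E
```

```text
[ 0.56328893 -0.00099873  0.04878734] [-0.46206987  0.98913027 -1.10024929]
```

View pics/w3.png

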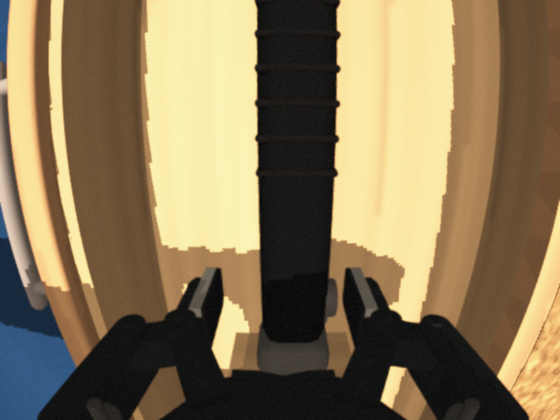

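The handle is centred at x≈295 between the finger pads, whose midpoint is about 282, so the tool must shift some 4–5 mm in +x. The button is at (331,298).

```bash
python3 - <<'E'
from h import *
o=status.observe(); print(o['ee_pos'],o['t'])
c=load('w3'); g=c['image'].astype(int); m=(g.max(2)<75)
for r in (190,220,235):
    x=np.nonzero(m[r,200:400])[0]+200
    print(r,x.min(),x.max(),onz(c,(x.min()+x.max())/2,r,.072,True).round(4))
for v in (280,298,317): print(onz(c,333,v,.068,True).round(4))
print('collar',onz(c,295,340,.079,True).round(4))
E
```

```text
[ 0.56476299 -0.00133935  0.0505847 ] 6.7167
190 259 332 [0.5723 0.0491 0.072 ]
220 260 330 [0.5714 0.0369 0.072 ]
235 261 329 [0.571  0.0306 0.072 ]
[0.5866 0.006  0.068 ]
[ 0.5866 -0.0037  0.068 ]
[ 0.5866 -0.0148  0.068 ]
collar [ 0.5681 -0.0181  0.079 ]
```

Emit:
{"name": "servo_tool", "arguments": {
  "targets": [
    [[0.25,-0.1,0,0,0.41],[0,0,0,0,0.3],[0,0,0,0,0],[0,0,0,0,-0.5],[0,0,0,0,-1],[0,0,0,0,-1],[0,0,0,0,-1],[0,0,0,0,-1],[0,0,0,0,-1],[0,0,0,0,-1]]
  ]
}}

```text
t: 7.55
ee_pos: [0.5701, -0.0032, 0.0528]
tcp_rot: [0.732, 0.681, 0.001, 0.001]
contact_force: [-0.1, 0.8, 6.1]
opening: 0.0273
grip_force: 60.5
```

Emit:
{"name": "servo_tool", "arguments": {
  "targets": [
    [[0.04,0.5,0,0,-1],[0.07,1,0,0,-1],[0.08,1,0,0,-1],[0.07,1,0,0,-1],[0.08,1,0,0,-1],[0.07,1,0,0,-1],[0.08,1,0,0,-1],[0.07,1,0,0,-1],[0.08,1,0,0,-1],[0.07,1,0,0,-1],[0.08,1,0,0,-1],[0.07,1,0,0,-1],[0.08,1,0,0,-1],[0.04,0.6,0,0,-1],[0.02,0.3,0,0,-1],[0,0,0,0,-1],[0,0,0,0,-1]]
  ]
}}

```text
t: 8.97
ee_pos: [0.5802, 0.1307, 0.0529]
tcp_rot: [0.732, 0.681, 0.001, 0.001]
contact_force: [-0.5, -1.8, 6.5]
opening: 0.027
grip_force: 60.8
```

```bash
python3 - <<'E'
from h import *
o=status.observe(); print(o['ee_pos'],o['contact_force'],o['opening'])
snap('top','t2'); cv2.imwrite('pics/t2c.png',cv2.resize(load('t2')['image'][110:290,150:380,::-1],None,fx=3,fy=3,interpolation=cv2.INTER_CUBIC))
E
```

```text
[0.5802169  0.1306896  0.05294264] [-0.48860523 -1.84889775  6.51316143] 0.026951403360059686
```

View pics/t2c.png

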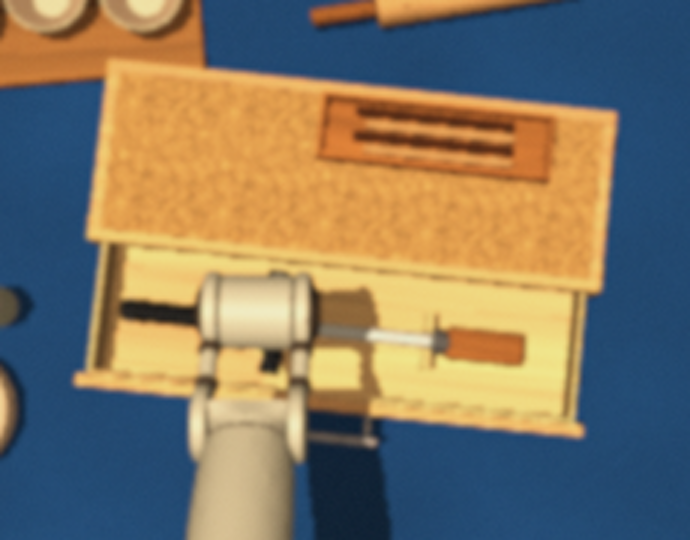

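The handle is out: its end is at (120,308) in the crop, the head is at (447–523,345) and the ferrule is against the tube rest. About 2–5 mm are left to the stop.

Emit:
{"name": "servo_tool", "arguments": {
  "targets": [
    [[0.01,0.15,0,0,-1],[0.01,0.15,0,0,-1],[0.01,0.15,0,0,-1],[0,0,0,0,-1],[0,0,0,0,-1]]
  ]
}}

```text
t: 9.43
ee_pos: [0.5804, 0.1319, 0.0529]
tcp_rot: [0.732, 0.681, -0.001, 0.003]
contact_force: [-1.3, -14.5, 8.9]
opening: 0.0271
grip_force: 61.0
```

Emit:
{"name": "servo_tool", "arguments": {
  "targets": [
    [[-0.02,-0.25,0,0,-1],[0,0,0,0,-1],[0,0,0,0,-0.3],[0,0,0,0,0.2],[0,0,0,0,0.2],[0,0,0,0,0.2],[0,0,0,0,0.2],[0.06,0.8,0,0,0.2],[0.07,0.9,0,0,0.2],[0.07,0.9,0,0,0.2],[0,0,0,0,0.2],[0,0,0,0,0.2]]
  ]
}}

```text
t: 10.43
ee_pos: [0.5808, 0.16, 0.0512]
tcp_rot: [0.732, 0.681, -0.0, 0.0]
contact_force: [0.4, -0.4, 0.2]
opening: 0.0513
grip_force: 0.0
```

```bash
python3 - <<'E'
from h import *
o=status.observe(); print(o['ee_pos'],o['contact_force'],o['opening'])
snap('wrist','w4')
E
```

```text
[0.58082727 0.160009   0.05123547] [ 0.39502294 -0.38897819  0.18880944] 0.051301786488353554
```

View pics/w4.png

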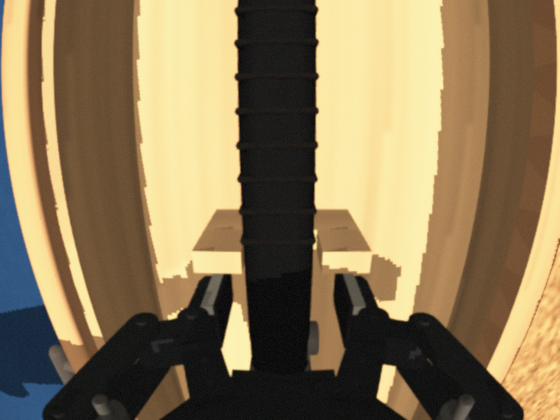

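The board's top edge (near side) is at row ≈271, the button (sprung out) is at (314,338), and the fingers stand between them.

```bash
python3 - <<'E'
from h import *
c=load('w4')
for n,u,v,z in [('restnear',220,271,.077),('restfar',225,251,.077),('button',316,338,.068),('b1',316,322,.068),('b2',316,354,.068),('axis',(236+316)/2,100,.075),('axis2',279,280,.075),('padtip L',215,277,.06),('padtip R',350,277,.06)]: print(n,onz(c,u,v,z,True).round(4))
print(c['position'])
E
```

```text
restnear [0.5564 0.1786 0.077 ]
restfar [0.5599 0.1876 0.077 ]
button [0.596  0.1314 0.068 ]
b1 [0.5961 0.142  0.068 ]
b2 [0.5958 0.12   0.068 ]
axis [0.5848 0.2443 0.075 ]
axis2 [0.5805 0.1716 0.075 ]
padtip L [0.5489 0.1661 0.06  ]
padtip R [0.6138 0.1614 0.06  ]
[0.58712384 0.2424306  0.19385797]
```

Emit:
{"name": "servo_tool", "arguments": {
  "targets": [
    [[0,0,0,0,0],[0,0,0,0,-0.5],[0,0,0,0,-1],[0,0,0,0,-1],[0,0,0,0,-1],[0,0,0,0,-1],[0,0,0,0,-1],[0,0,0,0,-1],[0,0,0.5,0,-1],[0,0,1,0,-1],[0,0,1.5,0,-1],[0,0,2,0,-1],[0,0,2,0,-1],[0,0,2,0,-1],[0,0,2,0,-1],[0,0,2,0,-1],[0,0,2,0,-1],[0,0,1,0,-1],[0,0,0.5,0,-1],[0,0,0,0,-1]]
  ]
}}

```text
t: 12.15
ee_pos: [0.5813, 0.1592, 0.2174]
tcp_rot: [0.732, 0.681, 0.001, 0.0]
contact_force: [-1.0, -0.1, -2.2]
opening: 0.0275
grip_force: 60.1
```

Emit:
{"name": "servo_tool", "arguments": {
  "targets": [
    [[0,0,0,0,-1],[0,0,0,0,-1],[0,0,0,0,-1],[0,0,0,0,-1],[0,0,0,0,-1],[0,0,0,0,-1]]
  ]
}}

```text
t: 12.65
ee_pos: [0.5808, 0.159, 0.2159]
tcp_rot: [0.732, 0.681, -0.0, -0.0]
contact_force: [0.8, 1.1, -3.0]
opening: 0.0271
grip_force: 60.1
```

```bash
python3 - <<'E'
from h import *
o=status.observe(); print(o['ee_pos'],o['contact_force'],o['opening'],o['grip_force'],o['wrist_torque'])
s=snap('scene','s5'); snap('top','t5'); snap('wrist','w5')
a=load('s5')['image'][60:340,180:500]; b=load('t5')['image'][150:290,160:380]
A=cv2.resize(a,(640,560)); B=None
cv2.imwrite('pics/f5.png',np.hstack([cv2.resize(a,(400,350)),cv2.resize(b,(400,350))])[:,:,::-1])
E
```

```text
[0.5807611  0.15904107 0.21590379] [ 0.82461469  1.14509276 -3.00109335] 0.027056458159860058 60.09468913078308 [0.09681056 0.05566387 0.03245944]
```

View pics/f5.png

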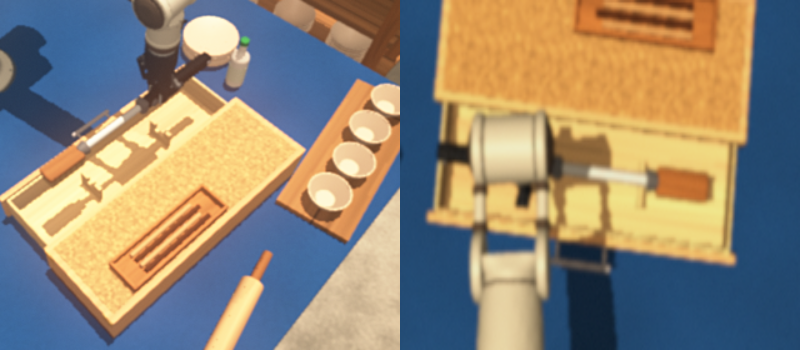

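The brush hangs at length above the open drawer: the head's end is at (42,172) on the left panel and (712,186) on the right, the handle's end at (210,58) and (437,152). I'll check its length and level by triangulating these.

```bash
python3 - <<'E'
from h import *
s,t=load('s5'),load('t5')
def tri(p,q):
    d1,d2=ray(s,*p),ray(t,*q); a,b=np.array(s['position']),np.array(t['position'])
    d1/=np.linalg.norm(d1);d2/=np.linalg.norm(d2)
    k=np.linalg.lstsq(np.c_[d1,-d2],b-a,rcond=None)[0]; x,y=a+k[0]*d1,b+k[1]*d2; return (x+y)/2,np.linalg.norm(x-y)
H,e1=tri((213.6,197.6),(331.6,224.4)); E,e2=tri((348,106),(180.4,210.8))
print(H,e1,E,e2,np.linalg.norm(H-E),'tilt',np.degrees(np.arctan2(E[2]-H[2],np.linalg.norm((E-H)[:2]))))
E
```

```text
[ 0.55718404 -0.19411823  0.25576242] 0.0017351598959661123 [0.59267757 0.34713448 0.22341428] 0.008762886991706954 0.5433789588266674 tilt -3.4129192299075655
```

```bash
python3 -c "
from station import ctrl,status
o=status.observe(); print(o['ee_pos'],o['grip_force']); print(ctrl.close_job())"
```

```text
[0.58091113 0.15906725 0.21624991] 60.095497369766235
the job is handed in; nothing more can be done
None
```

The job is handed in, with no verdict returned: by my measurements the drawer is out at its stop and the brush is held by its handle at full length, about 3° off level and roughly 0.24 m above the bench; the button looked sprung out in the last close picture before the lift, and the plates, can and clay were left alone.

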